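Gauge the depth of a dough-portioning bore

TASK

Check how deep the dough-portioning block is set: take the depth gauge out of its wooden rest, lower its rod into the end bore beside the block's D-shaped handle until it bottoms on the piston, and keep it pressed there for a full second with about 12 N - a drop or a much harder push would shift the piston's setting. Then let go of the head, push the gauge's round sliding stop down the rod until it lies flat on the block and press it there lightly, about 10 N, for a second. Leave the gauge standing fully home in the bore and the other things on the bench where they are.

Things in the scene. Friction and masses are not known exactly. Their poses are not given: they have to be found in the camera images.
- gauge: Steel depth gauge standing in the wooden rest, 96 mm tall, about 0.35 kg with its stop (varies). Origin: centre of the rod's flat foot; z runs up the rod. Rod 22 mm diameter, foot chamfered 1.5 mm; round knurled grip head of 26 mm diameter from 68 to 96 mm above the foot.
- stop: Steel disc, 56 mm diameter, 12 mm thick, sliding on the gauge's rod below the head; it stays where it is put. Origin: centre of its underside, z up the rod. It starts with its underside 50 to 54 mm above the rod's foot and can go down to 24 mm above it; moving it takes about 4 N. Fingers open 38 mm straddle the head and push on its top.
- rest: Square wooden gauge rest, 74 x 74 mm, 28 mm high, fixed to the bench, with a 28 mm hole 22 mm deep in its top in which the gauge stands (its foot 6 mm above the bench). Origin: centre of its underside, z up.
- block: Aluminium block fixed to the bench, 76 mm wide (x), 206 mm long (y), top face 70 mm above the bench, at any yaw. Three vertical 24 mm bores in a row along y, at y = -62, 0 and 62 mm, each floored by a steel piston. A level D-shaped handle, 50 mm high, sticks out of the +y end to 141 mm from the centre; three black clamp knobs on the -x side. Origin: centre of its underside, z up.
- bore (a point): Centre of the mouth of the bore beside the D-shaped handle, level with the block's top face. The bore is 24 mm in diameter; its floor is a flat piston somewhere between 28 and 46 mm below the mouth, different every time and not measured. Only a clamp holds the piston: it slips down under more than about 25 N.
- biscuit_a: Round biscuit, 62 mm diameter, 11 mm thick, lying on the bench; leave it. Origin: centre of its underside.
- biscuit_b: Another such biscuit; leave it. Origin: centre of its underside.
- cutter: Steel biscuit cutter ring, 64 mm diameter, 30 mm high, standing on the bench; leave it. Origin: centre of its underside.
- tub: White plastic tub, 84 mm diameter, 85 mm high; leave it. Origin: centre of its underside.
- bowl: Steel bowl, 150 mm diameter, 45 mm high; leave it. Origin: centre of its underside.
- spatula: Spatula, 240 mm long, 65 mm wide, lying on the bench to the left of the block; leave it. Origin: on its underside at mid-length.

How it is judged (in metres and radians):
On the way, in this order (a step that is already met when the one before it is completed fails the run):
1. the rod's foot is inside the bore beside the handle (z of gauge in the frame of bore below -0.01 m and horizontal distance between gauge and bore below 0.004 m), for 0.05 s.
2. the rod is bottomed on the piston (within 1.5 mm; piston_c0 is the piston, its point 8 mm under its face) and pressed there with 6 to 20 N, the stop still clear of the block (z of piston_c0 in the frame of gauge above -0.0095 m and horizontal distance between gauge and bore below 0.004 m and contact force between gauge and piston_c0 between 6 and 20 N and z of stop in the frame of bore above 0.002 m), for 0.7 s.
3. the stop is slid down flat on the block and pressed there with 2 to 25 N, the rod still bottomed (z of stop in the frame of bore below 0.0015 m and z of piston_c0 in the frame of gauge above -0.0095 m and contact force between stop and block between 2 and 25 N), for 0.5 s.
At the end, for the whole second after the job is handed in: The gauge stands released and at rest in the bore beside the handle, upright within 0.06 rad, its foot within 1.5 mm of the piston and within 4 mm of the bore's axis, and its stop lies on the block's top within 1.5 mm (z of piston_c0 in the frame of gauge above -0.0095 m and horizontal distance between gauge and bore below 0.004 m and z of stop in the frame of bore below 0.0015 m and angle between gauge's own z axis and vertical below 0.06 rad and linear speed of gauge below 0.01 m/s); the robot touches nothing.
It fails at once if the piston's setting is shifted by more than 1.5 mm (distance of piston_c0 from where it was at the start of the episode above 0.0015 m).
It fails at once if a biscuit, the cutter, the tub, the bowl or the spatula is moved more than 30 mm (distance of any of biscuit_a, biscuit_b, cutter, tub, bowl, spatula from where it was at the start of the episode above 0.03 m).
It also fails if it takes over 56 s, if anything falls off the work surface, if the arm or the gripper's body presses on something with over 40 N, if the wrist force passes 120 N, or if a joint passes its speed limit or range.

ROBOT

A 7-joint arm with a two-finger parallel gripper is mounted at the origin on the work surface. World frame = base frame: x ahead of the robot, y to its left, z up, the work surface at z = 0. Lengths are in m, angles in degrees, forces in N, time in s.
With the tool pointing down it reaches from about 0.425 to 0.875 m from the base axis. Payload 4.7 kg.
Tool frame: the origin (TCP) lies midway between the tips of the shut fingers; the grasp point (between the pads) lies 19 mm behind it; z points along the fingers, y is the line along which they close (so a half turn about z gives the same grasp; the last joint's range is limited). The gripper opens to 87 mm and grips with 3 to 60 N. Pads are 19 mm wide; open, the fingers measure 117 mm over their backs; the gripper's body (75 mm by 190 mm) begins 51 mm behind the grasp point.
Start: joints at [-74.421, 18.392, -4.016, 83.108, 1.295, 78.541, -3.26], TCP at [0.166, 0.629, 0.188] pointing down, gripper open.
Joint ranges: [-163.93, 163.93], [-17.29, 119.83], [-79.2, 71.16], [3.27, 140.29], [-89.18, 269.18], [5.43, 117.66], [-154.24, 154.24]. Speed limits (degrees/s): [147.25, 147.25, 180, 180, 180, 180, 180].

INTERFACE

Orientations are given as [roll, pitch, yaw] about the fixed x, y, z axes, in that order (R = Rz(yaw) Ry(pitch) Rx(roll)).
In Python, from cell import env gives the robot as it stands. The module is installed in compiled form; this text tells all that it offers.
- The arm moves only by the tool step_arm, never from a script. Its argument "rows" is a list of rows, each an object with "angular": the turn, a rotation vector about the tool's x, y, z in units of pi rad (1.0 is pi rad), a list of three; "slide": the shift along the tool's x, y, z in units of 500 mm (1.0 is 500 mm), a list of three; "jaw": the opening, from 0 (shut) to 1 (fully open). A call has 1 to 10 rows; each row shifts and turns the commanded pose from where the row before left it, along the tool's axes as they then stand; what a row does not reach is not made up. A row lasts 1/8 s, in which the tool goes at most 62.5 mm and 10.7 degrees, less where a joint would pass 70% of its speed; a pose out of reach is approached as far as the arm can. A call with a number of a shift or a turn outside -1 to 1 is refused whole. A call with a gripper value outside its range is refused whole. The fingers move at their own pace and stop on an object; "newtons" is the grip in N (left out, the last holds). Time passes only in rows, so rows that do not move let the fingers close. It gives the time, the measured TCP pose, the force, the opening and the grip force at its end, in the units of the state.
- env.get_obs(): the state, without advancing time (a new reading comes with each control period).
- env.read_camera(name): name is "scene" or "top" or "wrist"; returns the picture (420x560x3 uint8, red, green, blue); there is no depth.
- env.camera_info(name): a dict with "fx", "fy", "cx", "cy" (pixels), "R" (3x3) and "t" (3): a world point X has camera coordinates R X + t. Camera axes: x right, y down, z forward; pixel columns grow to the right and rows downward; lengths in m; the calibration is good to about 2 mm. A picture is of the moment at which its call begins: read the wrist's pose just before it. camera_info takes no time and is no camera call; for the wrist camera it gives the pose at the moment of the call.
- env.sign_off(): hands the job in; it is judged then, once.
The state is a dict: "time_s": time; "qpos": joint angles; "joint_velocities": joint speeds; "effort": joint torques, N m; "tool_pos": TCP position; "tool_rot": TCP orientation; "force": force on the tool from outside, world axes, zero at the start; "wrist_torque": the same for the moment, N m; "grip_width": finger opening in m; "grasp_force": force on a finger pad.
Only numpy, scipy, OpenCV 4.12 (cv2) and the standard library are available. Lean on these libraries where they do the work, as an engineer would, in place of code of your own. Each camera call takes 0.05 s, during which the arm holds its last target. There are 200 camera calls.

## Working session

There is one attempt and no reset: what is moved stays moved. The work goes in short steps, Python scripts to look and compute and a tool call to move; the robot and the scene stay as the last step left them, time stands still between calls to the robot, and variables do not carry over. Pictures are saved under pics/ and viewed, at most 10 in all, crops included, and the job is handed in when it is done.

Besides the shell and the picture viewer there is one more tool, called in YAML: its name, and indented under it one key for each argument. step_arm: Moves the arm, as the interface text tells. Shifts and turns lie within -1 to 1; 1 stands for 500 mm of shift or pi rad of turn. Its arguments: {"type":"object","properties":{"rows":{"type":"array"},"newtons":{"type":"number"}},"required":["rows"]}

```bash
mkdir -p pics
cat > h.py <<'E'
import numpy as np, cv2
from cell import env
def grab(n,f):
    ci=env.camera_info(n); im=env.read_camera(n); cv2.imwrite(f'pics/{f}.png',im[:,:,::-1].copy()); np.savez(f'pics/{f}.npz',**{k:np.array(ci[k]) for k in ci}); return im,ci
def ld(f): return dict(np.load(f'pics/{f}.npz'))
def ray(ci,u,v):
    R=np.array(ci['R']);t=np.array(ci['t']); d=R.T@np.array([(u-ci['cx'])/ci['fx'],(v-ci['cy'])/ci['fy'],1.]); return -R.T@t,d
def atz(ci,u,v,z):
    c,d=ray(ci,u,v); return c+d*(z-c[2])/d[2]
def proj(ci,X):
    p=np.array(ci['R'])@np.array(X)+np.array(ci['t']); return np.array([ci['fx']*p[0]/p[2]+ci['cx'],ci['fy']*p[1]/p[2]+ci['cy']])
def tri(obs):
    A=np.zeros((3,3));b=np.zeros(3)
    for ci,u,v in obs:
        c,d=ray(ci,u,v);d/=np.linalg.norm(d);P=np.eye(3)-np.outer(d,d);A+=P;b+=P@c
    X=np.linalg.solve(A,b); return X,[proj(ci,X)-[u,v] for ci,u,v in obs]
E
python3 - <<'E'
from h import *
for n in('scene','top','wrist'):
    im,ci=grab(n,n+'0'); print(n,ci['fx'],-np.array(ci['R']).T@ci['t'])
print(env.get_obs())
a=cv2.imread('pics/scene0.png');b=cv2.imread('pics/top0.png')
E
```

```text
scene 442.48778795378405 [0.97366592 0.49812646 0.99103704]
top 421.7353923668497 [ 0.31885444 -0.02006697  1.30637853]
wrist 362.4532096946274 [0.08898946 0.64953555 0.38387471]
{'time_s': 0.15, 'qpos': array([-74.4207443 ,  18.42933878,  -4.01728257,  83.1571141 ,
         1.29627261,  78.54223483,  -3.25920643]), 'joint_velocities': array([-0.02093997, -0.08454151,  0.01550577, -0.2477724 , -0.02391953,
        0.0380014 , -0.01466449]), 'effort': array([-6.99553107e-05, -4.91794467e+01, -4.04457059e-01, -3.12879395e+01,
       -6.39220909e-02,  4.03156551e-02,  9.68837435e-05]), 'tool_pos': array([0.16564625, 0.62805941, 0.18672784]), 'tool_rot': array([-1.79916607e+02,  5.74226023e-03,  1.65232813e+02]), 'force': array([ 0.05713642, -0.19481647,  1.30461638]), 'wrist_torque': array([-0.00065891,  0.02701678, -0.01109807]), 'grasp_force': 0.0, 'grip_width': 0.08694117703010476}
```

View pics/top0.png

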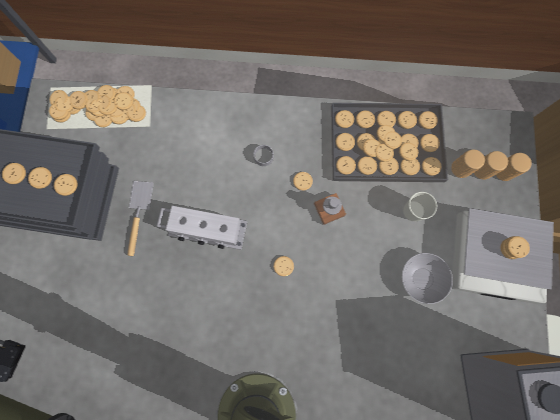

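View pics/scene0.png

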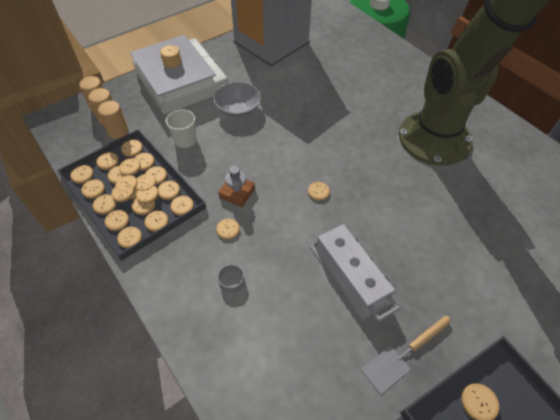

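Run:
```python
from h import *
a=cv2.imread('pics/top0.png')[170:260,130:350];b=cv2.imread('pics/scene0.png')[150:330,200:420]
c=np.vstack([cv2.resize(a,None,fx=2.7,fy=2.7,interpolation=3),cv2.resize(b,None,fx=1.9,fy=1.9,interpolation=3) [:, :].copy() if 0 else cv2.resize(b,(594,350),interpolation=3)])
cv2.imwrite('pics/c1.png',c);print(c.shape)
T=ld('top0');S=ld('scene0')
for n,u,v,z in[('gauge head top',333,202,.102),('bore L',183,220,.07),('bore R',223,229,.07),('bore C',203,225,.07),('base',257,410,0)]:print(n,atz(T,u,v,z))
for n,u,v,z in[('gauge head top',235,171,.102),('bore 1',340,243,.07),('bore 3',370,283,.07)]:print(n,atz(S,u,v,z))
print(env.get_obs()['tool_pos'])
```

```text
(593, 594, 3)
gauge head top [ 0.61360631 -0.17955742  0.102     ]
bore L [0.53367846 0.25998623 0.07      ]
bore R [0.51532161 0.13849451 0.07      ]
bore C [0.52297942 0.19894493 0.07      ]
base [ 0.01084319 -0.00108425  0.        ]
gauge head top [ 0.6142445  -0.17394315  0.102     ]
bore 1 [0.52013669 0.14293426 0.07      ]
bore 3 [0.53460081 0.26454809 0.07      ]
[0.16564625 0.62805941 0.18672784]
```

View pics/c1.png

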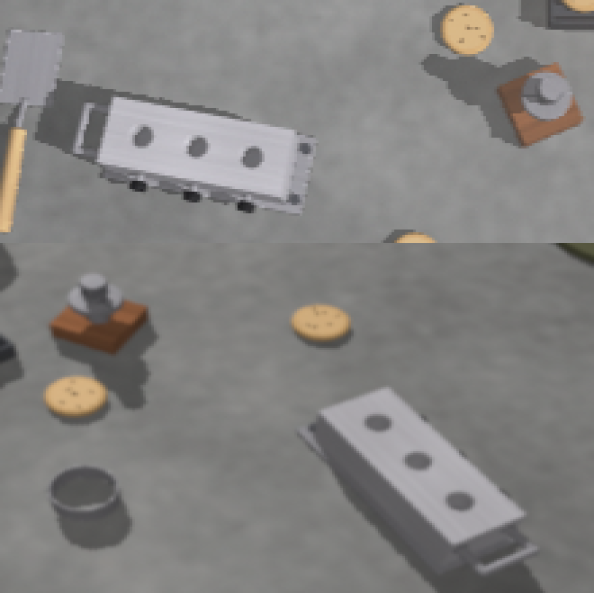

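```bash
cat >> h.py <<'E'
from scipy.spatial.transform import Rotation as Ro
def plan(p,yaw,n,p0=None,yaw0=None):
    """n rows to straight-down pose p,yaw; prints round numbers and resulting pose"""
    o=env.get_obs()
    P=np.array(o['tool_pos'] if p0 is None else p0,float); R=Ro.from_euler('xyz',o['tool_rot'],degrees=True)
    if yaw0 is not None: R=Ro.from_euler('xyz',[180,0,yaw0],degrees=True)
    G=Ro.from_euler('xyz',[180,0,yaw],degrees=True)
    for k in range(n):
        w=np.round((R.inv()*G).as_rotvec()/np.pi/(n-k),4); s=np.round(R.inv().apply(np.array(p)-P)/.5/(n-k),4)
        P=P+R.apply(s*.5); R=R*Ro.from_rotvec(w*np.pi)
        print(w.tolist(),s.tolist())
    print(P,R.as_euler('xyz',degrees=True))
E
python3 - <<'E'
from h import *
W=ld('wrist0'); o=env.get_obs()
Rt=Ro.from_euler('xyz',o['tool_rot'],degrees=True)
print('cam in tool',Rt.inv().apply(-W['R'].T@W['t']-o['tool_pos'])); print('cam axes in tool',np.round(Rt.inv().as_matrix()@W['R'].T,3)); print('tcp px',proj(W,o['tool_pos']))
plan([.613,-.177,.20],75,18)
E
```

```text
cam in tool [ 0.07957912  0.00094062 -0.19715643]
cam axes in tool [[-0.    -0.957 -0.289]
 [ 1.     0.    -0.001]
 [ 0.001 -0.289  0.957]]
tcp px [281.81880796 247.23701566]
[-0.0, 0.0, 0.0278] [-0.0709, -0.0738, -0.0014]
[-0.0, 0.0, 0.0279] [-0.077, -0.0674, -0.0014]
[-0.0, 0.0, 0.0278] [-0.0826, -0.0604, -0.0014]
[-0.0, 0.0, 0.0279] [-0.0876, -0.0529, -0.0014]
[-0.0, 0.0, 0.0278] [-0.0919, -0.0451, -0.0013]
[-0.0, 0.0, 0.0279] [-0.0955, -0.0369, -0.0014]
[-0.0, 0.0, 0.0278] [-0.0983, -0.0284, -0.0013]
[-0.0, 0.0, 0.0279] [-0.1004, -0.0197, -0.0014]
[-0.0, 0.0, 0.0278] [-0.1018, -0.0108, -0.0013]
[-0.0, 0.0001, 0.0279] [-0.1023, -0.0019, -0.0014]
[-0.0, 0.0, 0.0278] [-0.1021, 0.0071, -0.0014]
[-0.0, 0.0001, 0.0279] [-0.1011, 0.0159, -0.0014]
[-0.0, 0.0, 0.0278] [-0.0993, 0.0247, -0.0014]
[-0.0, 0.0001, 0.0279] [-0.0967, 0.0333, -0.0014]
[-0.0, 0.0, 0.0278] [-0.0935, 0.0417, -0.0014]
[-0.0001, 0.0001, 0.0279] [-0.0895, 0.0496, -0.0014]
[-0.0, 0.0, 0.0278] [-0.0848, 0.0573, -0.0015]
[-0.0001, 0.0001, 0.0279] [-0.0794, 0.0645, -0.0015]
[ 0.61301795 -0.17699666  0.20001549] [ 1.79991849e+02 -1.88817657e-03  7.49987891e+01]
```

Run:
```python
from h import *
plan([.534,.262,.20],116,10)
```

```text
[-0.0, 0.0, 0.0274] [-0.0899, -0.052, -0.0026]
[-0.0, 0.0, 0.0273] [-0.094, -0.0441, -0.0026]
[-0.0, 0.0, 0.0274] [-0.0975, -0.0359, -0.0026]
[-0.0001, 0.0, 0.0273] [-0.1002, -0.0274, -0.0026]
[-0.0, 0.0, 0.0274] [-0.1022, -0.0187, -0.0026]
[-0.0001, 0.0001, 0.0273] [-0.1034, -0.0098, -0.0025]
[-0.0, 0.0, 0.0274] [-0.1038, -0.0009, -0.0026]
[-0.0001, 0.0001, 0.0273] [-0.1036, 0.008, -0.0026]
[-0.0, 0.0, 0.0274] [-0.1025, 0.0168, -0.0026]
[-0.0001, 0.0001, 0.0273] [-0.1006, 0.0256, -0.0026]
[0.53399303 0.26201204 0.19998272] [ 1.79994012e+02 -6.24365124e-03  1.16002810e+02]
```

step_arm:
  rows:
    - {"angular": [0, 0, 0.0274], "slide": [-0.09, -0.052, -0.0026], "jaw": 1}
    - {"angular": [0, 0, 0.0274], "slide": [-0.094, -0.044, -0.0026], "jaw": 1}
    - {"angular": [0, 0, 0.0274], "slide": [-0.0975, -0.036, -0.0026], "jaw": 1}
    - {"angular": [0, 0, 0.0274], "slide": [-0.1, -0.0274, -0.0026], "jaw": 1}
    - {"angular": [0, 0, 0.0274], "slide": [-0.102, -0.0187, -0.0026], "jaw": 1}
    - {"angular": [0, 0, 0.0274], "slide": [-0.1034, -0.0098, -0.0026], "jaw": 1}
    - {"angular": [0, 0, 0.0274], "slide": [-0.104, -0.001, -0.0026], "jaw": 1}
    - {"angular": [0, 0, 0.0274], "slide": [-0.1036, 0.008, -0.0026], "jaw": 1}
    - {"angular": [0, 0, 0.0274], "slide": [-0.1025, 0.0168, -0.0026], "jaw": 1}
    - {"angular": [0, 0, 0.0274], "slide": [-0.1006, 0.0256, -0.0026], "jaw": 1}

```text
time_s: 1.4
tool_pos: [0.5346, 0.2609, 0.2005]
tool_rot: [-180.0, -0.0, 115.8]
force: [0.4, 0.4, 0.7]
grip_width: 0.0868
grasp_force: 0.0
```

step_arm:
  rows:
    - {"angular": [0, 0, 0], "slide": [0, 0, 0], "jaw": 1}
    - {"angular": [0, 0, 0], "slide": [0, 0, 0], "jaw": 1}
    - {"angular": [0, 0, 0], "slide": [0, 0, 0], "jaw": 1}

```text
time_s: 1.78
tool_pos: [0.5326, 0.2639, 0.2003]
tool_rot: [-180.0, -0.0, 116.1]
force: [0.1, 0.3, 0.2]
grip_width: 0.0871
grasp_force: 0.0
```

Run:
```python
from h import *
im,ci=grab('wrist','w1'); print(env.get_obs()['joint_velocities'].round(2))
plan([.613,-.177,.20],75,9)
```

```text
[ 0.16 -0.08  0.27 -0.09  0.16 -0.12  0.07]
[-0.0, -0.0, 0.0254] [-0.0958, -0.027, 0.0]
[-0.0, -0.0, 0.0254] [-0.0977, -0.0193, 0.0]
[-0.0, -0.0, 0.0253] [-0.0989, -0.0115, 0.0001]
[-0.0, -0.0, 0.0254] [-0.0995, -0.0036, 0.0]
[-0.0, -0.0, 0.0253] [-0.0995, 0.0044, 0.0001]
[-0.0, -0.0, 0.0254] [-0.0988, 0.0123, 0.0]
[-0.0001, -0.0, 0.0253] [-0.0975, 0.0201, 0.0001]
[-0.0001, -0.0001, 0.0254] [-0.0957, 0.0278, 0.0]
[0.0, -0.0, 0.0253] [-0.0931, 0.0352, 0.0001]
[ 0.61298027 -0.17699995  0.20001193] [ 1.79999774e+02 -3.95201903e-03  7.50084432e+01]
```

View pics/w1.png

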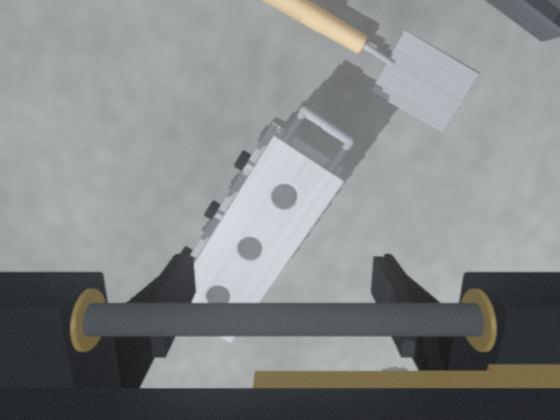

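step_arm:
  rows:
    - {"angular": [0, 0, 0.0254], "slide": [-0.096, -0.027, 0], "jaw": 1}
    - {"angular": [0, 0, 0.0254], "slide": [-0.098, -0.0193, 0], "jaw": 1}
    - {"angular": [0, 0, 0], "slide": [0, 0, 0], "jaw": 1}
    - {"angular": [0, 0, 0], "slide": [0, 0, 0], "jaw": 1}
    - {"angular": [0, 0, 0], "slide": [0, 0, 0], "jaw": 1}

```text
time_s: 2.45
tool_pos: [0.5508, 0.1663, 0.2004]
tool_rot: [-180.0, -0.0, 107.0]
force: [0.3, -0.7, 0.4]
grip_width: 0.0869
grasp_force: 0.0
```

Run:
```python
from h import *
im,ci=grab('wrist','w2')
print(proj(ci,[.534,.262,.07]),env.get_obs()['tool_pos'])
plan([.613,-.177,.20],75,7)
def ell(f,u,v,name):
    g=cv2.cvtColor(cv2.imread(f'pics/{f}.png'),cv2.COLOR_BGR2GRAY).astype(np.uint8)
    u,v=int(u),int(v); s=24; c=cv2.resize(g[v-s:v+s,u-s:u+s],None,fx=8,fy=8,interpolation=3)
    t,_=cv2.threshold(c,0,255,cv2.THRESH_OTSU); m=(c<t).astype(np.uint8)
    n,l,st,ce=cv2.connectedComponentsWithStats(m); k=l[192,192]
    if k==0:return print('none',c[192,192],t)
    cn=max(cv2.findContours((l==k).astype(np.uint8),0,1)[0],key=len); e=cv2.fitEllipse(cn)
    print(name,t,(u-s+(e[0][0]-3.5)/8,v-s+(e[0][1]-3.5)/8),np.array(e[1])/8)
for p in[(285,196),(249,248),(218,295)]: ell('w1',*p,'w1')
for X in([.534,.262,.07],[.525,.202,.07],[.516,.14,.07]): ell('w2',*proj(ci,X),'w2')
```

```text
[296.51250757  84.98216744] [0.55087953 0.16599905 0.20041623]
[-0.0, -0.0, 0.0254] [-0.0989, -0.0116, 0.0001]
[-0.0, -0.0, 0.0254] [-0.0995, -0.0037, 0.0001]
[-0.0, -0.0, 0.0254] [-0.0995, 0.0043, 0.0001]
[-0.0, -0.0, 0.0253] [-0.0989, 0.0122, 0.0001]
[-0.0, -0.0, 0.0254] [-0.0976, 0.02, 0.0001]
[-0.0001, -0.0, 0.0253] [-0.0957, 0.0277, 0.0]
[-0.0, -0.0001, 0.0254] [-0.0931, 0.0351, 0.0001]
[ 0.61299733 -0.17699241  0.19998037] [-1.79997592e+02  1.55121369e-04  7.49933097e+01]
w1 175.0 (283.72061920166016, 196.06095123291016) [25.3995018  25.88277435]
w1 177.0 (249.261474609375, 248.189302444458) [23.51555443 24.87878227]
w1 153.0 (217.48239517211914, 305.71105194091797) [35.42190933 47.23732758]
w2 174.0 (296.87736892700195, 83.89119338989258) [27.99565506 29.87192345]
w2 173.0 (268.7278804779053, 150.5773525238037) [26.92815018 27.57349014]
w2 169.0 (242.92194747924805, 211.16479301452637) [24.85946274 26.04381752]
```

Run:
```python
from h import *
A=ld('w1');B=ld('w2')
for a,b in[((283.7,196.1),(296.9,83.9)),((249.3,248.2),(268.7,150.6))]:
    print(tri([(A,*a),(B,*b)]),atz(A,*a,.07),atz(B,*b,.07))
print(atz(B,242.9,211.2,.07))
```

```text
(array([0.53410488, 0.2630337 , 0.06828858]), [array([-0.02252761, -0.00336082]), array([ 0.02488907, -0.00046941])]) [0.5339381  0.26342109 0.07      ] [0.53405322 0.262925   0.07      ]
(array([0.52688215, 0.20175397, 0.0696013 ]), [array([0.01534781, 0.00181859]), array([-0.01669939,  0.00033529])]) [0.52683299 0.20191272 0.07      ] [0.5268978  0.20180917 0.07      ]
[0.51954425 0.14033029 0.07      ]
```

step_arm:
  rows:
    - {"angular": [0, 0, 0.0254], "slide": [-0.099, -0.0116, 0], "jaw": 1}
    - {"angular": [0, 0, 0.0254], "slide": [-0.0995, -0.0037, 0], "jaw": 1}
    - {"angular": [0, 0, 0.0254], "slide": [-0.0995, 0.0043, 0], "jaw": 1}
    - {"angular": [0, 0, 0.0254], "slide": [-0.099, 0.0122, 0], "jaw": 1}
    - {"angular": [0, 0, 0.0254], "slide": [-0.0976, 0.02, 0], "jaw": 1}
    - {"angular": [0, 0, 0.0254], "slide": [0, 0, 0], "jaw": 1}
    - {"angular": [0, 0, 0.0254], "slide": [0, 0, 0], "jaw": 1}
    - {"angular": [0, 0, 0], "slide": [0, 0, 0], "jaw": 1}
    - {"angular": [0, 0, 0], "slide": [0, 0, 0], "jaw": 1}

```text
time_s: 3.62
tool_pos: [0.5951, -0.0804, 0.2005]
tool_rot: [-180.0, -0.0, 74.9]
force: [-0.0, -0.7, 0.3]
grip_width: 0.0871
grasp_force: 0.0
```

Run:
```python
from h import *
im,ci=grab('wrist','w3')
print(proj(ci,[.613,-.177,.102]),env.get_obs()['tool_pos'])
plan([.613,-.177,.20],75,3)
```

```text
[329.20827081 297.41028771] [ 0.59512007 -0.08058829  0.2005126 ]
[-0.0, -0.0, -0.0002] [-0.0589, 0.0283, 0.0003]
[-0.0, -0.0, -0.0002] [-0.059, 0.0282, 0.0004]
[-0.0, -0.0, -0.0002] [-0.059, 0.0282, 0.0003]
[ 0.61301334 -0.17700797  0.20000505] [-1.79998538e+02 -4.18933423e-03  7.49999919e+01]
```

View pics/w3.png

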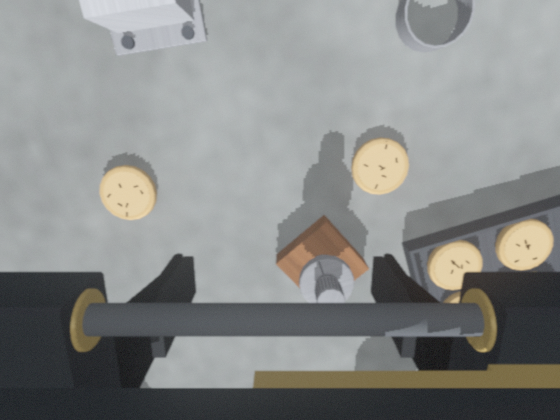

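step_arm:
  rows:
    - {"angular": [0, 0, 0], "slide": [-0.059, 0.0283, 0], "jaw": 1}
    - {"angular": [0, 0, 0], "slide": [-0.059, 0.0283, 0], "jaw": 1}
    - {"angular": [0, 0, 0], "slide": [-0.059, 0.0283, 0], "jaw": 1}
    - {"angular": [0, 0, 0], "slide": [-0.08, 0, 0], "jaw": 1}
    - {"angular": [0, 0, 0], "slide": [0, 0, 0], "jaw": 1}
    - {"angular": [0, 0, 0], "slide": [0, 0, 0], "jaw": 1}
    - {"angular": [0, 0, 0], "slide": [0, 0, 0], "jaw": 1}

```text
time_s: 4.55
tool_pos: [0.6029, -0.2145, 0.2004]
tool_rot: [-180.0, -0.1, 74.9]
force: [-0.2, -0.5, -0.2]
grip_width: 0.0871
grasp_force: 0.0
```

Run:
```python
from h import *
im,ci=grab('wrist','w4')
print(proj(ci,[.613,-.177,.102]),env.get_obs()['tool_pos'])
```

```text
[282.98207551 158.18237864] [ 0.60281563 -0.21463393  0.20046776]
```

step_arm:
  rows:
    - {"angular": [0, 0, 0], "slide": [0.08, 0, 0], "jaw": 1}
    - {"angular": [0, 0, 0], "slide": [0, 0, 0], "jaw": 1}
    - {"angular": [0, 0, 0], "slide": [0, 0, 0], "jaw": 1}
    - {"angular": [0, 0, 0], "slide": [0, 0, 0], "jaw": 1}

```text
time_s: 5.1
tool_pos: [0.6124, -0.1789, 0.2007]
tool_rot: [180.0, 0.0, 74.7]
force: [0.5, 0.5, -0.4]
grip_width: 0.087
grasp_force: 0.0
```

Run:
```python
from h import *
im,ci=grab('wrist','w5')
a=cv2.imread('pics/w4.png');b=cv2.imread('pics/w5.png')
pa=proj(ld('w4'),[.613,-.177,.102]).astype(int);pb=proj(ci,[.613,-.177,.102]).astype(int);print(pa,pb)
c=np.hstack([cv2.resize(x[p[1]-60:p[1]+60,p[0]-60:p[0]+60],(390,390),interpolation=3) for x,p in((a,pa),(b,pb))]);cv2.imwrite('pics/c2.png',c)
```

```text
[282 158] [283 201]
```

View pics/c2.png

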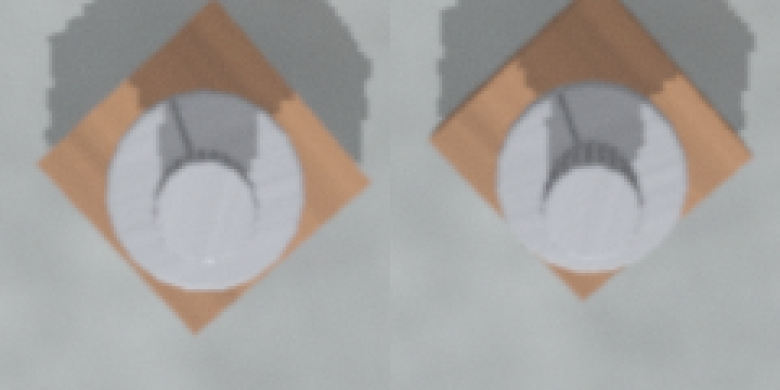

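Run:
```python
from h import *
A=ld('w4');B=ld('w5')
h=[(285.9,162.2),(285.1,206.4)];s=[(285.1,156.5),(285.1,195.4)]
for q,z in((h,.102),(s,.070)):
    print(tri([(A,*q[0]),(B,*q[1])]),atz(A,*q[0],z),atz(B,*q[1],z))
# top/scene check of head
print(tri([(ld('top0'),333,202),(ld('scene0'),235,171)])[0])
plan([.615,-.1775,.077],75,4)
```

```text
(array([ 0.61435874, -0.17969312,  0.10870999]), [array([-0.40326127, -0.00944603]), array([0.38862412, 0.00779778])]) [ 0.61444908 -0.18078375  0.102     ] [ 0.61358892 -0.18142777  0.102     ]
(array([ 0.61389165, -0.18103528,  0.06518299]), [array([1.70904472e-03, 8.83206735e-06]), array([-1.65462864e-03, -2.89440266e-06])]) [ 0.61403783 -0.18039311  0.07      ] [ 0.61418306 -0.17987541  0.07      ]
[ 0.61342385 -0.17887531  0.09752938]
[0.0, 0.0, -0.0005] [0.0011, 0.0011, 0.0619]
[0.0, 0.0, -0.0004] [0.0011, 0.0011, 0.0618]
[0.0, 0.0001, -0.0005] [0.0011, 0.0011, 0.0619]
[0.0001, 0.0, -0.0004] [0.001, 0.001, 0.0618]
[ 0.61498994 -0.17748917  0.07702096] [-1.79994803e+02  2.07148121e-03  7.49999270e+01]
```

step_arm:
  rows:
    - {"angular": [0, 0, 0], "slide": [-0.0018, 0.004, 0.06], "jaw": 1}
    - {"angular": [0, 0, 0], "slide": [0, 0, 0.06], "jaw": 1}
    - {"angular": [0, 0, 0], "slide": [0, 0, 0.06], "jaw": 1}
    - {"angular": [0, 0, 0], "slide": [0, 0, 0.04], "jaw": 1}
    - {"angular": [0, 0, 0], "slide": [0, 0, 0.02], "jaw": 1}
    - {"angular": [0, 0, 0], "slide": [0, 0, 0], "jaw": 1}
    - {"angular": [0, 0, 0], "slide": [0, 0, 0], "jaw": 1}
    - {"angular": [0, 0, 0], "slide": [0, 0, 0], "jaw": 1}

```text
time_s: 6.15
tool_pos: [0.6152, -0.1794, 0.0817]
tool_rot: [179.9, -0.0, 74.8]
force: [-0.6, -0.2, 0.4]
grip_width: 0.0873
grasp_force: 0.0
```

step_arm:
  rows:
    - {"angular": [0, 0, 0], "slide": [-0.0024, -0.0016, 0.0066], "jaw": 1}
    - {"angular": [0, 0, 0], "slide": [0, 0, 0], "jaw": 0.6}
    - {"angular": [0, 0, 0], "slide": [0, 0, 0], "jaw": 0.4}
    - {"angular": [0, 0, 0], "slide": [0, 0, 0], "jaw": 0.2}
    - {"angular": [0, 0, 0], "slide": [0, 0, 0], "jaw": 0}
    - {"angular": [0, 0, 0], "slide": [0, 0, 0], "jaw": 0}
    - {"angular": [0, 0, 0], "slide": [0, 0, 0], "jaw": 0}
    - {"angular": [0, 0, 0], "slide": [0, 0, 0], "jaw": 0}
  newtons: 40

```text
time_s: 7.15
tool_pos: [0.6133, -0.1802, 0.0773]
tool_rot: [180.0, -0.0, 74.8]
force: [-0.9, 0.3, 1.1]
grip_width: 0.0249
grasp_force: 0.0
```

step_arm:
  rows:
    - {"angular": [0, 0, 0], "slide": [0, 0, 0], "jaw": 0}
    - {"angular": [0, 0, 0], "slide": [0, 0, 0], "jaw": 0}
  newtons: 40

```text
time_s: 7.4
tool_pos: [0.6133, -0.1801, 0.0773]
tool_rot: [180.0, -0.0, 74.8]
force: [0.5, -0.7, 0.4]
grip_width: 0.0053
grasp_force: 0.0
```

Run:
```python
from h import *
a,ci=grab('wrist','w6');b,cs=grab('scene','s6')
for X in([.614,-.18,.102],env.get_obs()['tool_pos']):print(proj(ci,X),proj(cs,X))
x=cv2.resize(a[:,80:480],(400,420));y=cv2.resize(b[90:270,150:350],(400,420)[:2] if 0 else (380,342),interpolation=3);y=cv2.copyMakeBorder(y,0,78,0,0,0)
cv2.imwrite('pics/c3.png',np.hstack([x,y])[:,:,::-1])
print(env.get_obs()['grip_width'],env.get_obs()['grasp_force'])
```

```text
[283.92613031 265.96141751] [233.81549034 169.52940961]
[282.83001721 248.52353618] [234.69445293 175.40957806]
0.0019981332009773897 0.0
```

View pics/c3.png

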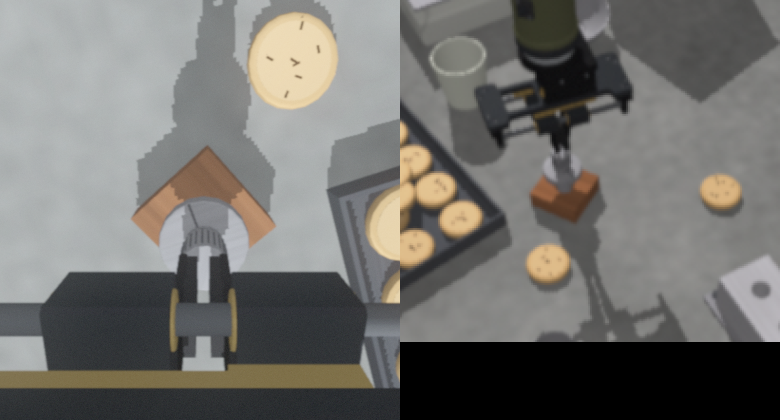

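Run:
```python
from h import *
a,ci=grab('wrist','w7');o=env.get_obs();print(o['grip_width'],o['grasp_force'],o['force'],o['tool_pos'])
b=cv2.resize(a[180:390,190:380],None,fx=3.2,fy=3.2,interpolation=3)[:,:,::-1].copy();b0=b[:590].copy()
th=np.linspace(0,2*np.pi,60)
def circ(c,r,z,col):
    p=np.array([(proj(ci,[c[0]+r*np.cos(t),c[1]+r*np.sin(t),z])-[190,180])*3.2 for t in th]);cv2.polylines(b,[p.astype(np.int32)],True,col,1)
circ((.614,-.18),.013,.102,(0,0,255));circ((.614,-.18),.013,.074,(0,128,255));circ((.614,-.18),.028,.070,(0,255,0))
cv2.circle(b,tuple(int(x) for x in (proj(ci,o['tool_pos'])-[190,180])*3.2),4,(255,0,0),-1)
cv2.imwrite('pics/c4.png',b[:590])
```

```text
0.0011595632012279037 0.0 [0.09534345 0.41862324 0.17804314] [ 0.61332076 -0.18015109  0.07725239]
```

View pics/c4.png

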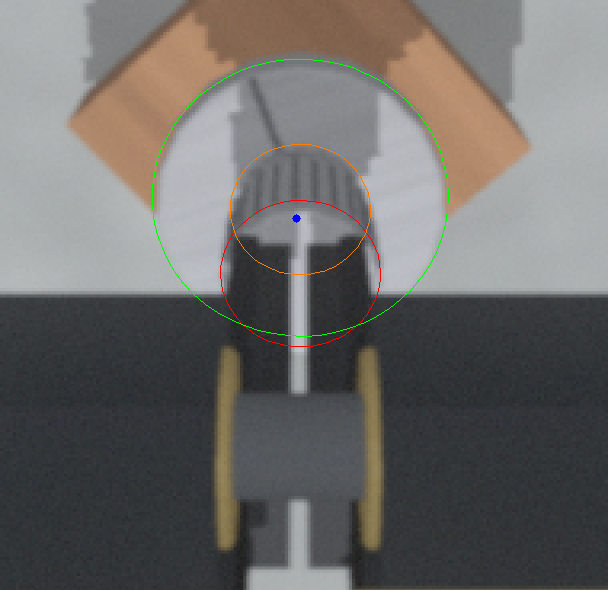

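step_arm:
  rows:
    - {"angular": [0, 0, 0], "slide": [0, 0, 0.002], "jaw": 0}
    - {"angular": [0, 0, 0], "slide": [0, 0, 0], "jaw": 0}

```text
time_s: 7.8
tool_pos: [0.6133, -0.1801, 0.0761]
tool_rot: [-180.0, -0.0, 74.8]
force: [1.2, 0.3, 0.1]
grip_width: 0.0006
grasp_force: 0.0
```

step_arm:
  rows:
    - {"angular": [0, 0, 0], "slide": [0, 0, 0.002], "jaw": 0}
    - {"angular": [0, 0, 0], "slide": [0, 0, 0], "jaw": 0}

```text
time_s: 8.05
tool_pos: [0.6132, -0.1801, 0.0751]
tool_rot: [-180.0, -0.0, 74.8]
force: [-1.1, 0.3, 0.3]
grip_width: 0.0005
grasp_force: 0.0
```

step_arm:
  rows:
    - {"angular": [0, 0, 0], "slide": [0, 0, 0.003], "jaw": 0}
    - {"angular": [0, 0, 0], "slide": [0, 0, 0], "jaw": 0}

```text
time_s: 8.3
tool_pos: [0.6132, -0.1801, 0.0736]
tool_rot: [-180.0, -0.0, 74.8]
force: [0.1, 0.1, 0.4]
grip_width: 0.0004
grasp_force: 0.0
```

step_arm:
  rows:
    - {"angular": [0, 0, 0], "slide": [0, 0, 0.003], "jaw": 0}
    - {"angular": [0, 0, 0], "slide": [0, 0, 0], "jaw": 0}

```text
time_s: 8.55
tool_pos: [0.6132, -0.1801, 0.0721]
tool_rot: [-180.0, -0.0, 74.8]
force: [-0.2, -0.3, 0.1]
grip_width: 0.0004
grasp_force: 0.0
```

Run:
```python
from h import *
a,ci=grab('scene','s8');o=env.get_obs();p=np.array(o['tool_pos']);print(p)
q=proj(ci,p);u0,v0=int(q[0])-35,int(q[1])-35
def up(n,im,u0,v0,w,f):return cv2.resize(im[v0:v0+w,u0:u0+w],(f,f),interpolation=3)[:,:,::-1].copy()
b=up('s',a,u0,v0,70,390)
for d in(0,.01,.02,.03,.04):
    x=proj(ci,p+[0,0,d]);y=proj(ci,p+np.array([0.03,.0,d]));k=390/70
    P=lambda x:(int((x[0]-u0+.5)*k),int((x[1]-v0+.5)*k)); cv2.circle(b,P(x),2,(0,0,255),-1); print(d,P(x))
print('headtop',P(proj(ci,[.614,-.18,.102])),'headbot',P(proj(ci,[.614,-.18,.074])))
t,ct=grab('top','t8');q=proj(ct,p);c=up('t',t,int(q[0])-35,int(q[1])-35,70,390)
cv2.imwrite('pics/c5.png',np.hstack([b,c]))
```

```text
[ 0.61326862 -0.18015513  0.07216906]
0 (202, 201)
0.01 (201, 187)
0.02 (199, 174)
0.03 (197, 160)
0.04 (196, 146)
headtop (196, 161) headbot (201, 199)
```

View pics/c5.png

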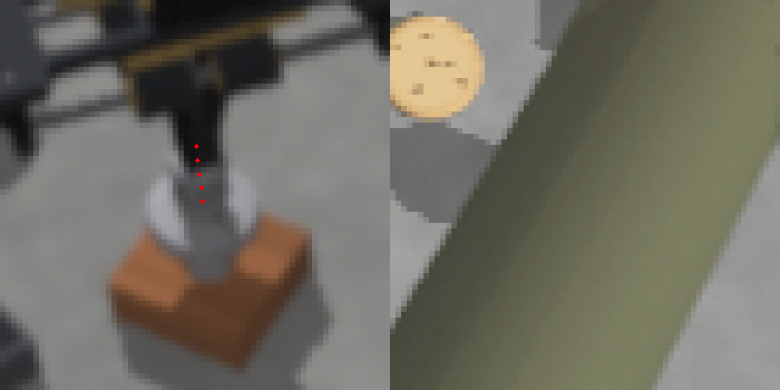

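step_arm:
  rows:
    - {"angular": [0, 0, 0], "slide": [0, 0, 0.003], "jaw": 0}
    - {"angular": [0, 0, 0], "slide": [0, 0, 0], "jaw": 0}

```text
time_s: 8.9
tool_pos: [0.6132, -0.1801, 0.0706]
tool_rot: [-180.0, -0.0, 74.8]
force: [-0.2, 0.5, 0.1]
grip_width: 0.0005
grasp_force: 0.0
```

step_arm:
  rows:
    - {"angular": [0, 0, 0], "slide": [0, 0, 0.003], "jaw": 0}
    - {"angular": [0, 0, 0], "slide": [0, 0, 0], "jaw": 0}

```text
time_s: 9.15
tool_pos: [0.6132, -0.1801, 0.0691]
tool_rot: [-180.0, -0.0, 74.8]
force: [0.7, -0.4, -0.2]
grip_width: 0.0007
grasp_force: 0.0
```

step_arm:
  rows:
    - {"angular": [0, 0, 0], "slide": [0, 0, 0.003], "jaw": 0}
    - {"angular": [0, 0, 0], "slide": [0, 0, 0], "jaw": 0}

```text
time_s: 9.4
tool_pos: [0.6132, -0.1801, 0.0676]
tool_rot: [-180.0, -0.0, 74.8]
force: [0.1, 0.9, -0.5]
grip_width: 0.0002
grasp_force: 0.0
```

step_arm:
  rows:
    - {"angular": [0, 0, 0], "slide": [0, 0, 0.003], "jaw": 0}
    - {"angular": [0, 0, 0], "slide": [0, 0, 0], "jaw": 0}

```text
time_s: 9.65
tool_pos: [0.6142, -0.1805, 0.0675]
tool_rot: [179.9, -0.0, 74.8]
force: [-0.4, 0.9, 5.4]
grip_width: 0.0003
grasp_force: 2.5
```

step_arm:
  rows:
    - {"angular": [0, 0, 0], "slide": [0, 0, -0.038], "jaw": 0.6}
    - {"angular": [0, 0, 0], "slide": [0, 0, 0], "jaw": 0.6}
    - {"angular": [0, 0, 0], "slide": [0, 0, 0], "jaw": 0.6}
    - {"angular": [0, 0, 0], "slide": [0, 0, 0], "jaw": 0.6}
    - {"angular": [0, 0, 0], "slide": [0, 0, 0], "jaw": 0.6}
    - {"angular": [0, 0, 0], "slide": [0, 0, 0], "jaw": 0.6}
    - {"angular": [0, 0, 0], "slide": [0, 0, 0], "jaw": 0.6}

```text
time_s: 10.52
tool_pos: [0.6133, -0.1801, 0.0851]
tool_rot: [-180.0, -0.0, 74.8]
force: [-1.0, 0.0, -0.2]
grip_width: 0.0512
grasp_force: 0.0
```

Run:
```python
from h import *
a,ci=grab('wrist','w9');print(env.get_obs()['tool_pos'],env.get_obs()['grip_width'])
p=proj(ci,[.614,-.18,.102]);u,v=int(p[0])-60,int(p[1])-75
b=cv2.resize(a[v:v+130,u:u+120],None,fx=4.5,fy=4.5,interpolation=3)[:,:,::-1].copy()
th=np.linspace(0,2*np.pi,60)
for r,z,col in((.013,.102,(0,0,255)),(.028,.07,(0,255,0))):
    q=np.array([(proj(ci,[.614+r*np.cos(t),-.18+r*np.sin(t),z])-[u,v]+.5)*4.5 for t in th]);cv2.polylines(b,[q.astype(np.int32)],True,col,1)
cv2.imwrite('pics/c6.png',b);print(b.shape,u,v)
```

```text
[ 0.61329724 -0.18016266  0.08517694] 0.051805513129874414
(585, 540, 3) 224 184
```

step_arm:
  rows:
    - {"angular": [0, 0, 0], "slide": [0, 0, 0.025], "jaw": 0.6}
    - {"angular": [0, 0, 0], "slide": [0, 0, 0.025], "jaw": 0.6}
    - {"angular": [0, 0, 0], "slide": [0, 0, 0], "jaw": 0.6}
    - {"angular": [0, 0, 0], "slide": [0, 0, 0], "jaw": 0.6}

```text
time_s: 11.08
tool_pos: [0.6133, -0.1803, 0.0601]
tool_rot: [-180.0, 0.0, 74.8]
force: [0.4, -0.1, 0.7]
grip_width: 0.052
grasp_force: 0.0
```

step_arm:
  rows:
    - {"angular": [0, 0, 0], "slide": [0, 0, 0.02], "jaw": 0.6}
    - {"angular": [0, 0, 0], "slide": [0, 0, 0.01], "jaw": 0.6}
    - {"angular": [0, 0, 0], "slide": [0, 0, 0], "jaw": 0.6}
    - {"angular": [0, 0, 0], "slide": [0, 0, 0], "jaw": 0.6}

```text
time_s: 11.58
tool_pos: [0.6134, -0.1802, 0.0453]
tool_rot: [180.0, -0.0, 74.8]
force: [-0.6, 0.1, 0.3]
grip_width: 0.0525
grasp_force: 0.0
```

step_arm:
  rows:
    - {"angular": [0, 0, 0], "slide": [0, 0, 0.005], "jaw": 0.6}
    - {"angular": [0, 0, 0], "slide": [0, 0, 0], "jaw": 0.4}
    - {"angular": [0, 0, 0], "slide": [0, 0, 0], "jaw": 0.2}
    - {"angular": [0, 0, 0], "slide": [0, 0, 0], "jaw": 0.1}
    - {"angular": [0, 0, 0], "slide": [0, 0, 0], "jaw": 0.1}
    - {"angular": [0, 0, 0], "slide": [0, 0, 0], "jaw": 0.1}
    - {"angular": [0, 0, 0], "slide": [0, 0, 0], "jaw": 0.1}
  newtons: 40

```text
time_s: 12.45
tool_pos: [0.6135, -0.1802, 0.0428]
tool_rot: [180.0, -0.0, 74.8]
force: [0.6, 0.6, -0.3]
grip_width: 0.025
grasp_force: 40.0
```

step_arm:
  rows:
    - {"angular": [0, 0, 0], "slide": [0, 0, -0.03], "jaw": 0.1}
    - {"angular": [0, 0, 0], "slide": [0, 0, -0.05], "jaw": 0.1}
    - {"angular": [0, 0, 0], "slide": [0, 0, -0.06], "jaw": 0.1}
    - {"angular": [0, 0, 0], "slide": [0, 0, -0.06], "jaw": 0.1}
    - {"angular": [0, 0, 0], "slide": [0, 0, 0], "jaw": 0.1}
    - {"angular": [0, 0, 0], "slide": [0, 0, 0], "jaw": 0.1}
    - {"angular": [0, 0, 0], "slide": [0, 0, 0], "jaw": 0.1}

```text
time_s: 13.32
tool_pos: [0.6121, -0.1797, 0.1409]
tool_rot: [-179.8, 0.0, 74.8]
force: [0.0, -0.8, -3.5]
grip_width: 0.0249
grasp_force: 40.0
```

Run:
```python
from h import *
grab('wrist','w10')
plan([.534,.263,.146],112,10)
```

```text
[-0.0001, -0.0, -0.0207] [0.0813, -0.0384, -0.0009]
[-0.0001, -0.0, -0.0207] [0.0837, -0.033, -0.0009]
[-0.0001, -0.0, -0.0207] [0.0856, -0.0275, -0.0009]
[-0.0001, -0.0, -0.0207] [0.0872, -0.0219, -0.0009]
[-0.0001, -0.0, -0.0207] [0.0885, -0.0162, -0.0009]
[-0.0001, -0.0, -0.0207] [0.0893, -0.0104, -0.001]
[-0.0001, -0.0, -0.0207] [0.0898, -0.0046, -0.0009]
[-0.0001, -0.0001, -0.0207] [0.0899, 0.0013, -0.001]
[-0.0, -0.0, -0.0206] [0.0897, 0.0072, -0.001]
[-0.0001, -0.0001, -0.0207] [0.089, 0.0129, -0.0009]
[0.53399522 0.26301991 0.14598216] [1.79991929e+02 3.75979015e-03 1.12006677e+02]
```

step_arm:
  rows:
    - {"angular": [0, 0, -0.0207], "slide": [0.0813, -0.0384, -0.001], "jaw": 0.1}
    - {"angular": [0, 0, -0.0207], "slide": [0.0837, -0.033, -0.001], "jaw": 0.1}
    - {"angular": [0, 0, -0.0207], "slide": [0.0856, -0.0275, -0.001], "jaw": 0.1}
    - {"angular": [0, 0, -0.0207], "slide": [0.0872, -0.0219, -0.001], "jaw": 0.1}
    - {"angular": [0, 0, -0.0207], "slide": [0.0885, -0.0162, -0.001], "jaw": 0.1}
    - {"angular": [0, 0, -0.0207], "slide": [0.0893, -0.0104, -0.001], "jaw": 0.1}
    - {"angular": [0, 0, -0.0207], "slide": [0.0898, -0.0046, -0.001], "jaw": 0.1}
    - {"angular": [0, 0, -0.0207], "slide": [0.09, 0.0013, -0.001], "jaw": 0.1}
    - {"angular": [0, 0, -0.0207], "slide": [0.0897, 0.0072, -0.001], "jaw": 0.1}
    - {"angular": [0, 0, -0.0207], "slide": [0.089, 0.0129, -0.001], "jaw": 0.1}

```text
time_s: 14.62
tool_pos: [0.5342, 0.2637, 0.1469]
tool_rot: [-179.9, 0.0, 112.1]
force: [0.4, 0.3, -2.8]
grip_width: 0.025
grasp_force: 40.0
```

step_arm:
  rows:
    - {"angular": [0, 0, 0], "slide": [0, 0, 0], "jaw": 0.1}
    - {"angular": [0, 0, 0], "slide": [0, 0, 0.03], "jaw": 0.1}
    - {"angular": [0, 0, 0], "slide": [0, 0, 0.02], "jaw": 0.1}
    - {"angular": [0, 0, 0], "slide": [0, 0, 0], "jaw": 0.1}
    - {"angular": [0, 0, 0], "slide": [0, 0, 0], "jaw": 0.1}
    - {"angular": [0, 0, 0], "slide": [0, 0, 0], "jaw": 0.1}

```text
time_s: 15.38
tool_pos: [0.5355, 0.2626, 0.1233]
tool_rot: [179.9, -0.0, 112.0]
force: [0.4, -0.1, -3.3]
grip_width: 0.025
grasp_force: 40.0
```

Run:
```python
from h import *
o=env.get_obs();print(o['tool_pos'],o['tool_rot'],o['grasp_force'])
plan([.534,.2632,.115],112,1)
```

```text
[0.53546355 0.26262016 0.12332683] [ 1.79938168e+02 -1.39164883e-02  1.11993722e+02] 39.99449542723596
[0.0003, -0.0001, -0.0] [0.0022, -0.0023, 0.0167]
[0.53399288 0.26321469 0.11497586] [1.79992168e+02 4.08350770e-03 1.11993711e+02]
```

step_arm:
  rows:
    - {"angular": [0.0003, 0, 0], "slide": [0.0022, -0.0023, 0.0126], "jaw": 0.1}
    - {"angular": [0, 0, 0], "slide": [0, 0, 0], "jaw": 0.1}
    - {"angular": [0, 0, 0], "slide": [0, 0, 0], "jaw": 0.1}
    - {"angular": [0, 0, 0], "slide": [0, 0, 0], "jaw": 0.1}

```text
time_s: 15.88
tool_pos: [0.5336, 0.2633, 0.1166]
tool_rot: [-180.0, -0.0, 112.0]
force: [0.3, 0.3, -3.0]
grip_width: 0.025
grasp_force: 40.0
```

Run:
```python
from h import *
o=env.get_obs();p=np.array(o['tool_pos']);print(p,o['tool_rot'])
th=np.linspace(0,2*np.pi,60)
fz=p[2]-.0368
def view(n,f,u0,v0,w,h,k):
    a,ci=grab(n,f); b=cv2.resize(a[v0:v0+h,u0:u0+w],None,fx=k,fy=k,interpolation=3)[:,:,::-1].copy()
    def circ(c,r,z,col):
        q=np.array([(proj(ci,[c[0]+r*np.cos(t),c[1]+r*np.sin(t),z])-[u0,v0]+.5)*k for t in th]);cv2.polylines(b,[q.astype(np.int32)],True,col,1)
    circ(p,.028,fz+.064,(0,255,0));circ(p,.011,fz,(0,255,255));circ((.534,.2632),.012,.07,(0,0,255))
    return b
ci=env.camera_info('scene');q=proj(ci,p)
A=view('scene','s11',int(q[0])-40,int(q[1])-40,80,90,5)
B=view('wrist','w11',190,150,190,205,2.1)
h=min(len(A),len(B));cv2.imwrite('pics/c7.png',np.hstack([A[:h],B[:h]]))
```

```text
[0.53364018 0.26328613 0.1165924 ] [-1.79962920e+02 -2.29180772e-04  1.12023505e+02]
```

View pics/c7.png

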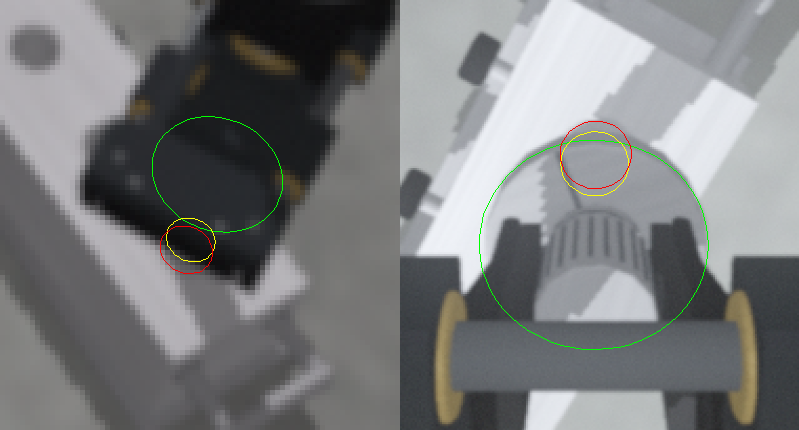

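```bash
cat > fit.py <<'E'
from h import *
from scipy.optimize import least_squares
from scipy.ndimage import map_coordinates
# camera in tool frame (rigid): use w11-time calibration
C=np.array([.07958,.00094,-.19716]);M=np.array([[0,-.957,-.289],[1,0,-.001],[.001,-.289,.957]])
def run(f,rad,x0,rng):
    g=cv2.GaussianBlur(cv2.cvtColor(cv2.imread(f'pics/{f}.png'),cv2.COLOR_BGR2GRAY),(0,0),.8).astype(float); ci=ld(f)
    def pr(p):
        q=(np.asarray(p)-C)@M; return np.stack([ci['fx']*q[:,0]/q[:,2]+ci['cx'],ci['fy']*q[:,1]/q[:,2]+ci['cy']],1)
    def circ(x,th,r=rad): return pr(np.stack([x[0]+r*np.cos(th),x[1]+r*np.sin(th),np.full(len(th),x[2])],1))
    th=np.radians(rng);x=np.array(x0,float);s=np.linspace(-12,12,97)
    for it in range(4):
        e=circ(x,th);c=circ(x,th,rad*.9);n=(e-c)/np.linalg.norm(e-c,axis=1)[:,None]
        L=e[:,None]+s[None,:,None]*n[:,None]
        I=map_coordinates(g,[L[...,1],L[...,0]],order=1); G=np.abs(np.gradient(I,axis=1))/np.exp((s/(10 if it==0 else 5))**2)
        k=G.argmax(1);E=L[np.arange(len(th)),k]
        def res(y):
            P=circ(y,np.linspace(-np.pi,np.pi,361)); d=np.linalg.norm(P[None]-E[:,None],axis=2); j=d.argmin(1)
            t=(E-P[j]); nn=P[j]-circ(y,np.zeros(1),0); return (t*nn).sum(1)/np.linalg.norm(nn,axis=1)
        x=least_squares(res,x,loss='soft_l1',f_scale=.5).x
    r=res(x); print(f,x.round(4),np.abs(r).round(1).tolist())
E
python3 - <<'E'
from fit import *
r=np.arange(-70,71,7)
for z in(-.042,-.03): 
    run('w10',.028,[0,0,z],r); run('w11',.028,[0,0,z],r)
E
```

```text
w10 [-0.0043  0.0009 -0.018 ] [0.6, 0.3, 0.0, 3.0, 3.1, 4.3, 0.1, 1.6, 0.4, 0.4, 0.1, 0.2, 0.0, 0.2, 0.5, 0.2, 2.6, 2.6, 1.8, 0.8, 0.8]
w11 [-0.003   0.0007 -0.0118] [0.3, 0.3, 0.0, 0.5, 0.0, 0.3, 0.5, 0.3, 0.2, 3.7, 4.2, 0.1, 0.1, 0.2, 0.3, 0.1, 0.3, 0.0, 0.0, 0.2, 0.0]
w10 [-0.0045  0.0008 -0.0063] [0.4, 1.5, 0.8, 0.2, 0.3, 0.4, 0.0, 0.2, 0.4, 0.5, 0.0, 0.3, 1.5, 0.3, 0.0, 0.2, 0.1, 0.0, 0.8, 0.7, 1.2]
w11 [-0.0031  0.0006 -0.0116] [0.3, 0.3, 0.0, 0.5, 0.1, 0.3, 0.3, 0.4, 0.1, 3.6, 4.4, 0.1, 0.1, 0.2, 0.3, 0.0, 0.2, 0.2, 0.1, 0.1, 0.1]
```

```bash
sed -e 's/least_squares(res,x,loss/least_squares(lambda q:res(np.r_[q,x0[2]]),x[:2],loss/' -e 's/f_scale=.5).x/f_scale=.5).x; x=np.r_[x,x0[2]]/' fit.py > fit2.py
python3 - <<'E'
from fit2 import *
r=np.arange(-70,71,7)
for z in(-.0132,-.0152,-.0172): 
    run('w10',.028,[-.002,0,z],r); run('w11',.028,[-.002,0,z],r)
# head top edge front, far enough from bar: upper arc of head top
print(env.camera_info('wrist')['t'])
E
```

```text
w10 [-0.0027  0.0007 -0.0132] [2.0, 0.3, 0.3, 0.5, 0.2, 0.3, 0.2, 0.3, 0.0, 0.2, 0.5, 0.2, 2.0, 0.0, 0.2, 0.0, 0.3, 0.3, 0.5, 0.2, 1.5]
w11 [-0.0026  0.0006 -0.0132] [0.0, 0.3, 0.0, 0.5, 0.2, 0.2, 0.5, 0.2, 0.3, 3.8, 4.3, 0.0, 0.0, 0.3, 0.3, 0.0, 0.3, 0.3, 0.0, 0.0, 0.0]
w10 [-0.0021  0.0007 -0.0152] [2.5, 0.0, 0.0, 0.5, 0.0, 0.2, 0.3, 0.2, 0.0, 0.0, 0.5, 0.0, 2.0, 0.0, 0.2, 0.0, 0.0, 0.5, 0.0, 0.0, 2.2]
w11 [-0.0022  0.0007 -0.0152] [0.5, 0.0, 0.0, 0.5, 0.5, 0.0, 0.3, 0.0, 0.5, 4.0, 4.5, 0.0, 0.2, 0.2, 0.0, 0.3, 0.5, 0.5, 0.0, 0.3, 0.0]
w10 [-0.0016  0.0007 -0.0172] [0.2, 0.2, 0.2, 0.7, 0.5, 0.3, 0.0, 0.5, 0.3, 0.0, 0.5, 0.0, 2.2, 0.0, 0.0, 0.0, 0.5, 0.5, 0.3, 0.3, 0.2]
w11 [-0.0016  0.0008 -0.0172] [0.5, 0.5, 0.2, 0.7, 0.2, 0.0, 0.3, 0.0, 0.5, 4.0, 0.7, 0.2, 0.5, 0.2, 0.0, 0.0, 0.5, 0.5, 0.3, 0.3, 0.8]
[-0.59371274  0.02782255  0.33767801]
```

step_arm:
  rows:
    - {"angular": [0, 0, 0], "slide": [0.0038, -0.0006, 0], "jaw": 0.1}
    - {"angular": [0, 0, 0], "slide": [0, 0, 0.006], "jaw": 0.1}
    - {"angular": [0, 0, 0], "slide": [0, 0, 0.006], "jaw": 0.1}
    - {"angular": [0, 0, 0], "slide": [0, 0, 0.004], "jaw": 0.1}
    - {"angular": [0, 0, 0], "slide": [0, 0, 0], "jaw": 0.1}
    - {"angular": [0, 0, 0], "slide": [0, 0, 0], "jaw": 0.1}

```text
time_s: 16.73
tool_pos: [0.5326, 0.2649, 0.1085]
tool_rot: [-180.0, -0.0, 112.0]
force: [0.0, -0.3, -3.4]
grip_width: 0.0247
grasp_force: 40.0
```

step_arm:
  rows:
    - {"angular": [0, 0, 0], "slide": [0, 0, 0.003], "jaw": 0.1}
    - {"angular": [0, 0, 0], "slide": [0, 0, 0.003], "jaw": 0.1}
    - {"angular": [0, 0, 0], "slide": [0, 0, 0], "jaw": 0.1}
    - {"angular": [0, 0, 0], "slide": [0, 0, 0], "jaw": 0.1}

```text
time_s: 17.23
tool_pos: [0.5325, 0.2649, 0.1055]
tool_rot: [-180.0, -0.0, 112.0]
force: [0.2, -0.5, -4.0]
grip_width: 0.0251
grasp_force: 40.0
```

step_arm:
  rows:
    - {"angular": [0, 0, 0], "slide": [0, 0, 0.003], "jaw": 0.1}
    - {"angular": [0, 0, 0], "slide": [0, 0, 0.003], "jaw": 0.1}
    - {"angular": [0, 0, 0], "slide": [0, 0, 0], "jaw": 0.1}
    - {"angular": [0, 0, 0], "slide": [0, 0, 0], "jaw": 0.1}

```text
time_s: 17.73
tool_pos: [0.5325, 0.2649, 0.1025]
tool_rot: [-179.9, 0.0, 112.0]
force: [0.5, -0.7, -3.7]
grip_width: 0.025
grasp_force: 40.0
```

step_arm:
  rows:
    - {"angular": [0, 0, 0], "slide": [0, 0, 0.003], "jaw": 0.1}
    - {"angular": [0, 0, 0], "slide": [0, 0, 0.003], "jaw": 0.1}
    - {"angular": [0, 0, 0], "slide": [0, 0, 0], "jaw": 0.1}

```text
time_s: 18.1
tool_pos: [0.5325, 0.2649, 0.0993]
tool_rot: [-179.9, 0.0, 112.0]
force: [-0.3, -0.6, -4.3]
grip_width: 0.025
grasp_force: 40.0
```

step_arm:
  rows:
    - {"angular": [0, 0, 0], "slide": [0, 0, 0.004], "jaw": 0.1}
    - {"angular": [0, 0, 0], "slide": [0, 0, 0.004], "jaw": 0.1}
    - {"angular": [0, 0, 0], "slide": [0, 0, 0.004], "jaw": 0.1}
    - {"angular": [0, 0, 0], "slide": [0, 0, 0.004], "jaw": 0.1}
    - {"angular": [0, 0, 0], "slide": [0, 0, 0], "jaw": 0.1}

```text
time_s: 18.73
tool_pos: [0.5325, 0.2648, 0.0912]
tool_rot: [-179.9, 0.0, 112.0]
force: [1.2, -0.3, -3.5]
grip_width: 0.025
grasp_force: 40.0
```

step_arm:
  rows:
    - {"angular": [0, 0, 0], "slide": [0, 0, 0.004], "jaw": 0.1}
    - {"angular": [0, 0, 0], "slide": [0, 0, 0.004], "jaw": 0.1}
    - {"angular": [0, 0, 0], "slide": [0, 0, 0.004], "jaw": 0.1}
    - {"angular": [0, 0, 0], "slide": [0, 0, 0.003], "jaw": 0.1}
    - {"angular": [0, 0, 0], "slide": [0, 0, 0], "jaw": 0.1}

```text
time_s: 19.35
tool_pos: [0.5325, 0.2649, 0.0838]
tool_rot: [-179.9, 0.0, 112.0]
force: [0.2, 0.1, -3.1]
grip_width: 0.0251
grasp_force: 40.0
```

step_arm:
  rows:
    - {"angular": [0, 0, 0], "slide": [0, 0, 0.002], "jaw": 0.1}
    - {"angular": [0, 0, 0], "slide": [0, 0, 0.002], "jaw": 0.1}
    - {"angular": [0, 0, 0], "slide": [0, 0, 0.002], "jaw": 0.1}

```text
time_s: 19.73
tool_pos: [0.5325, 0.2649, 0.081]
tool_rot: [-180.0, -0.0, 112.0]
force: [0.8, -0.2, -3.7]
grip_width: 0.0251
grasp_force: 40.0
```

step_arm:
  rows:
    - {"angular": [0, 0, 0], "slide": [0, 0, 0.0016], "jaw": 0.1}
    - {"angular": [0, 0, 0], "slide": [0, 0, 0.0016], "jaw": 0.1}
    - {"angular": [0, 0, 0], "slide": [0, 0, 0.0016], "jaw": 0.1}

```text
time_s: 20.1
tool_pos: [0.5326, 0.2649, 0.0786]
tool_rot: [-180.0, -0.0, 112.0]
force: [0.8, -1.0, -3.6]
grip_width: 0.0253
grasp_force: 40.0
```

step_arm:
  rows:
    - {"angular": [0, 0, 0], "slide": [0, 0, 0.0016], "jaw": 0.1}
    - {"angular": [0, 0, 0], "slide": [0, 0, 0.0016], "jaw": 0.1}
    - {"angular": [0, 0, 0], "slide": [0, 0, 0.0016], "jaw": 0.1}

```text
time_s: 20.48
tool_pos: [0.5325, 0.2649, 0.0761]
tool_rot: [-180.0, 0.0, 112.0]
force: [0.2, -0.1, -2.9]
grip_width: 0.0252
grasp_force: 40.0
```

step_arm:
  rows:
    - {"angular": [0, 0, 0], "slide": [0, 0, 0.0016], "jaw": 0.1}
    - {"angular": [0, 0, 0], "slide": [0, 0, 0.0016], "jaw": 0.1}
    - {"angular": [0, 0, 0], "slide": [0, 0, 0.0016], "jaw": 0.1}

```text
time_s: 20.85
tool_pos: [0.5326, 0.2649, 0.0738]
tool_rot: [-180.0, -0.0, 112.0]
force: [0.1, -0.1, -2.5]
grip_width: 0.025
grasp_force: 40.0
```

step_arm:
  rows:
    - {"angular": [0, 0, 0], "slide": [0, 0, 0.0016], "jaw": 0.1}
    - {"angular": [0, 0, 0], "slide": [0, 0, 0.0016], "jaw": 0.1}
    - {"angular": [0, 0, 0], "slide": [0, 0, 0.0016], "jaw": 0.1}

```text
time_s: 21.22
tool_pos: [0.5326, 0.2649, 0.0714]
tool_rot: [-180.0, -0.0, 112.0]
force: [0.5, -0.6, 0.2]
grip_width: 0.025
grasp_force: 40.0
```

step_arm:
  rows:
    - {"angular": [0, 0, 0], "slide": [0, 0, 0], "jaw": 0.1}
    - {"angular": [0, 0, 0], "slide": [0, 0, 0], "jaw": 0.1}

```text
time_s: 21.48
tool_pos: [0.5326, 0.2649, 0.0715]
tool_rot: [-180.0, -0.0, 112.0]
force: [0.5, -0.4, -2.6]
grip_width: 0.0251
grasp_force: 40.0
```

step_arm:
  rows:
    - {"angular": [0, 0, 0], "slide": [0, 0, 0.001], "jaw": 0.1}
    - {"angular": [0, 0, 0], "slide": [0, 0, 0.001], "jaw": 0.1}
    - {"angular": [0, 0, 0], "slide": [0, 0, 0], "jaw": 0.1}

```text
time_s: 21.85
tool_pos: [0.5328, 0.2651, 0.0714]
tool_rot: [-180.0, -0.0, 112.0]
force: [-1.2, -0.9, 5.2]
grip_width: 0.0248
grasp_force: 40.0
```

step_arm:
  rows:
    - {"angular": [0, 0, 0], "slide": [0, 0, 0.0008], "jaw": 0.1}
    - {"angular": [0, 0, 0], "slide": [0, 0, 0], "jaw": 0.1}
    - {"angular": [0, 0, 0], "slide": [0, 0, 0], "jaw": 0.1}

```text
time_s: 22.22
tool_pos: [0.5329, 0.2651, 0.0714]
tool_rot: [180.0, -0.0, 112.0]
force: [-2.9, -0.6, 7.0]
grip_width: 0.0249
grasp_force: 40.0
```

step_arm:
  rows:
    - {"angular": [0, 0, 0], "slide": [0, 0, 0], "jaw": 0.1}
    - {"angular": [0, 0, 0], "slide": [0, 0, 0], "jaw": 0.1}
    - {"angular": [0, 0, 0], "slide": [0, 0, 0], "jaw": 0.1}

```text
time_s: 22.6
tool_pos: [0.5329, 0.2651, 0.0714]
tool_rot: [180.0, -0.0, 112.0]
force: [-2.0, -1.3, 7.8]
grip_width: 0.0248
grasp_force: 40.0
```

Run:
```python
from h import *
F=[]
for i in range(6):
    F.append(env.get_obs()['force']);env.read_camera('wrist')
print(np.mean(F,0),np.std(F,0),env.get_obs()['tool_pos'],env.get_obs()['time_s'])
```

```text
[-2.263708   -1.34543117  7.38504315] [0.38174649 0.24106649 0.52610729] [0.53288226 0.2651404  0.07138638] 22.9
```

step_arm:
  rows:
    - {"angular": [0, 0, 0], "slide": [0, 0, 0], "jaw": 0.1}
    - {"angular": [0, 0, 0], "slide": [0, 0, 0], "jaw": 0.1}
    - {"angular": [0, 0, 0], "slide": [0, 0, 0], "jaw": 0.1}
    - {"angular": [0, 0, 0], "slide": [0, 0, 0], "jaw": 0.1}
    - {"angular": [0, 0, 0], "slide": [0, 0, -0.001], "jaw": 0.1}
    - {"angular": [0, 0, 0], "slide": [0, 0, 0], "jaw": 0.437}
    - {"angular": [0, 0, 0], "slide": [0, 0, 0], "jaw": 0.437}
    - {"angular": [0, 0, 0], "slide": [0, 0, 0], "jaw": 0.437}
    - {"angular": [0, 0, 0], "slide": [0, 0, 0], "jaw": 0.437}

```text
time_s: 24.02
tool_pos: [0.5324, 0.2649, 0.0702]
tool_rot: [-179.9, 0.0, 112.0]
force: [0.4, -0.1, 0.1]
grip_width: 0.0376
grasp_force: 0.0
```

step_arm:
  rows:
    - {"angular": [0, 0, 0], "slide": [0, 0, 0.003], "jaw": 0.437}
    - {"angular": [0, 0, 0], "slide": [0, 0, 0.003], "jaw": 0.437}
    - {"angular": [0, 0, 0], "slide": [0, 0, 0.003], "jaw": 0.437}
    - {"angular": [0, 0, 0], "slide": [0, 0, 0.003], "jaw": 0.437}
    - {"angular": [0, 0, 0], "slide": [0, 0, 0], "jaw": 0.437}

```text
time_s: 24.65
tool_pos: [0.5324, 0.2648, 0.0643]
tool_rot: [-179.9, 0.0, 112.0]
force: [0.6, -0.1, -0.4]
grip_width: 0.0379
grasp_force: 0.0
```

step_arm:
  rows:
    - {"angular": [0, 0, 0], "slide": [0, 0, 0.003], "jaw": 0.437}
    - {"angular": [0, 0, 0], "slide": [0, 0, 0.003], "jaw": 0.437}
    - {"angular": [0, 0, 0], "slide": [0, 0, 0.003], "jaw": 0.437}

```text
time_s: 25.02
tool_pos: [0.5327, 0.265, 0.0604]
tool_rot: [-180.0, -0.0, 112.0]
force: [-0.4, -0.2, 3.8]
grip_width: 0.0381
grasp_force: 1.6
```

step_arm:
  rows:
    - {"angular": [0, 0, 0], "slide": [0, 0, 0.003], "jaw": 0.437}
    - {"angular": [0, 0, 0], "slide": [0, 0, 0.003], "jaw": 0.437}
    - {"angular": [0, 0, 0], "slide": [0, 0, 0.003], "jaw": 0.437}
    - {"angular": [0, 0, 0], "slide": [0, 0, 0.003], "jaw": 0.437}

```text
time_s: 25.52
tool_pos: [0.5326, 0.265, 0.054]
tool_rot: [-180.0, -0.0, 112.0]
force: [-0.9, 1.0, 4.0]
grip_width: 0.0379
grasp_force: 1.6
```

step_arm:
  rows:
    - {"angular": [0, 0, 0], "slide": [0, 0, 0.002], "jaw": 0.437}
    - {"angular": [0, 0, 0], "slide": [0, 0, 0.002], "jaw": 0.437}
    - {"angular": [0, 0, 0], "slide": [0, 0, 0.002], "jaw": 0.437}
    - {"angular": [0, 0, 0], "slide": [0, 0, 0.002], "jaw": 0.437}
    - {"angular": [0, 0, 0], "slide": [0, 0, 0], "jaw": 0.437}

```text
time_s: 26.15
tool_pos: [0.5326, 0.2649, 0.0498]
tool_rot: [-180.0, -0.0, 112.0]
force: [0.2, 1.2, 2.5]
grip_width: 0.0382
grasp_force: 1.0
```

step_arm:
  rows:
    - {"angular": [0, 0, 0], "slide": [0, 0, 0.0014], "jaw": 0.437}
    - {"angular": [0, 0, 0], "slide": [0, 0, 0.0014], "jaw": 0.437}
    - {"angular": [0, 0, 0], "slide": [0, 0, 0.0014], "jaw": 0.437}

```text
time_s: 26.52
tool_pos: [0.5326, 0.2649, 0.0479]
tool_rot: [-180.0, -0.0, 112.0]
force: [0.2, 0.3, 2.8]
grip_width: 0.0381
grasp_force: 1.6
```

step_arm:
  rows:
    - {"angular": [0, 0, 0], "slide": [0, 0, 0.001], "jaw": 0.437}
    - {"angular": [0, 0, 0], "slide": [0, 0, 0.001], "jaw": 0.437}
    - {"angular": [0, 0, 0], "slide": [0, 0, 0], "jaw": 0.437}

```text
time_s: 26.9
tool_pos: [0.5326, 0.265, 0.0475]
tool_rot: [-180.0, -0.0, 112.0]
force: [-1.2, -0.9, 5.1]
grip_width: 0.0376
grasp_force: 3.1
```

step_arm:
  rows:
    - {"angular": [0, 0, 0], "slide": [0, 0, 0.001], "jaw": 0.437}
    - {"angular": [0, 0, 0], "slide": [0, 0, 0], "jaw": 0.437}
    - {"angular": [0, 0, 0], "slide": [0, 0, 0], "jaw": 0.437}

```text
time_s: 27.28
tool_pos: [0.5326, 0.265, 0.0475]
tool_rot: [-180.0, -0.0, 112.0]
force: [-1.4, -1.0, 9.3]
grip_width: 0.0381
grasp_force: 4.4
```

step_arm:
  rows:
    - {"angular": [0, 0, 0], "slide": [0, 0, 0.0004], "jaw": 0.437}
    - {"angular": [0, 0, 0], "slide": [0, 0, 0], "jaw": 0.437}
    - {"angular": [0, 0, 0], "slide": [0, 0, 0], "jaw": 0.437}
    - {"angular": [0, 0, 0], "slide": [0, 0, 0], "jaw": 0.437}
    - {"angular": [0, 0, 0], "slide": [0, 0, 0], "jaw": 0.437}
    - {"angular": [0, 0, 0], "slide": [0, 0, 0], "jaw": 0.437}
    - {"angular": [0, 0, 0], "slide": [0, 0, 0], "jaw": 0.437}
    - {"angular": [0, 0, 0], "slide": [0, 0, 0], "jaw": 0.437}
    - {"angular": [0, 0, 0], "slide": [0, 0, 0], "jaw": 0.437}

```text
time_s: 28.4
tool_pos: [0.5326, 0.265, 0.0475]
tool_rot: [-180.0, -0.0, 112.0]
force: [-0.9, -1.2, 9.7]
grip_width: 0.0383
grasp_force: 5.0
```

step_arm:
  rows:
    - {"angular": [0, 0, 0], "slide": [0, 0, -0.004], "jaw": 0.437}
    - {"angular": [0, 0, 0], "slide": [0, 0, -0.004], "jaw": 0.6}
    - {"angular": [0, 0, 0], "slide": [0, 0, 0], "jaw": 0.6}
    - {"angular": [0, 0, 0], "slide": [0, 0, -0.03], "jaw": 0.6}
    - {"angular": [0, 0, 0], "slide": [0, 0, -0.06], "jaw": 0.6}
    - {"angular": [0, 0, 0], "slide": [0, 0, -0.08], "jaw": 0.6}
    - {"angular": [0, 0, 0], "slide": [0, 0, -0.08], "jaw": 0.6}
    - {"angular": [0, 0, 0], "slide": [0, 0, 0], "jaw": 0.6}
    - {"angular": [0, 0, 0], "slide": [0, 0, 0], "jaw": 0.6}
    - {"angular": [0, 0, 0], "slide": [0, 0, 0], "jaw": 0.6}

```text
time_s: 29.65
tool_pos: [0.5318, 0.2645, 0.1739]
tool_rot: [-179.8, 0.0, 112.0]
force: [-0.2, -0.3, 0.1]
grip_width: 0.0522
grasp_force: 0.0
```

```bash
python3 -c "
from cell import env
print(env.sign_off())"
```

```text
the job is handed in; nothing more can be done
None
```

The job is handed in, though sign-off returned no verdict: the rod bottomed about 35 mm down the end bore and was held there at about 11 N for over a second, the stop was then pressed flat on the block at about 10 N for a second, and the gauge was left standing in the bore, checked by force and position readings only, with no picture taken after release.

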